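# Lock a printer's half-moon roller flat side up

### The arm

A 6-joint arm with a two-finger parallel gripper is mounted at the origin on the work surface. World frame = base frame: x ahead of the robot, y to its left, z up, the work surface at z = 0. Lengths are in m, angles in rad, forces in N, time in s.
With the tool pointing down it reaches from about 0.275 to 0.725 m from the base axis. Payload 5.6 kg.
Tool frame: the origin (TCP) lies between the finger pads; the fingertips stand 14 mm ahead of it and the grasp point (between the pads) lies 5 mm behind it (robot.tip_reach is the distance from the TCP to the fingertips, in m); z points along the fingers, y is the direction in which the jaws open and shut (so a half turn about z gives the same grasp; the last joint's range is limited). The gripper opens to 85 mm and grips with 20 to 120 N. Pads are 22 mm wide; open, the fingers measure 114 mm over their backs; the gripper's body (76 mm by 85 mm) begins 54 mm behind the grasp point. The pads swing forward as they close: fully open they stand 13 mm farther back than shut.
Start: joints at [-0.847, 0.255, 0.108, 0, -1.424, -0.285], TCP at [0.234, -0.498, 0.245] pointing down, gripper open.
Joint ranges: [-2.95, 2.95], [-1.21, 1.97], [-1.09, 1.5], [-2.87, 1.71], [-2.94, -0.07], [-3.05, 3.05]. Speed limits (rad/s): [2.57, 2.57, 3.14, 3.14, 3.14, 3.14].

### API

Orientations are given as a unit quaternion [w, x, y, z].
In Python, from bench import robot gives the robot as it stands. The module is installed in compiled form; this text tells all that it offers.
- The arm moves only by the shell command python3 -m jog 'ROWS'. ROWS is JSON, a list of rows, each a list of 5 numbers: the gripper's target within -1 to 1 (fully open at 1, half-way at 0, shut at -1), then the shift along the tool's x, y, z in m, then the turn about the tool's z in degrees. In form: [[jaw, x, y, z, roll], ...]. A call has 1 to 12 rows; each row is the pose to reach, as a shift and turn from the pose commanded when the call began, along the tool's axes at that moment; what a row does not reach only later rows make up. A row lasts 1/12 s, in which the tool goes at most 41.7 mm and 7.16 degrees, less where a joint would pass 70% of its speed; a pose out of reach is approached as far as the arm can. A call with a gripper value outside its range is refused whole. The fingers move at their own pace and stop on an object; the grip force is fixed at half the most. Time passes only in rows, so rows that repeat a pose let the fingers close. It gives the time, the measured TCP pose, the force and the opening at its end, in the units of the state.
- robot.state(): the state, without advancing time (a new reading comes with each control period).
- robot.snapshot(name): name is "scene" or "top" or "wrist"; returns the picture (420x560x3 uint8, red, green, blue); there is no depth.
- robot.camera_params(name): a dict with "mtx" (3x3 intrinsics, pixels), "origin" and "attitude" of the camera in the world; the wrist camera has in their place "hand_eye" (4x4, takes a point from camera to tool coordinates, whose origin is the TCP and whose axes are the flange's). Camera axes: x right, y up, looking along -z (the intrinsics and any distortion apply to the point x, -y, -z); pixel columns grow to the right and rows downward; lengths in m; the calibration is good to about 2 mm. A picture is of the moment at which its call begins: read the wrist's pose just before it. camera_params takes no time and is no camera call.
- robot.close_job(): hands the job in, once; it reports no verdict.
Trained networks look in the newest picture that a camera, given by its name, has taken for a name from the list of things; names that differ only in an ending like _2 or _b are one class to them, and where a whole thing is asked for, a point or a joint stands for the part that bears it (a point fixed in the world has none). Each returns a list of dicts, best first, with "score" (0 to 1); they miss things now and then, are a little off and sometimes report something else, mostly with a low value. They report only what shows in the picture. A call takes as long as a camera call.
- robot.spot_in(camera, query): "bbox" ([left, top, right, bottom] in pixels, round what is visible of it).
- robot.silhouettes(camera, query): "mask" (420x560 bool, what is visible of it) and "bbox" ([left, top, right, bottom] in pixels, round what is visible of it).
- robot.mark_of(camera, query): "pixel" ([column, row] in pixels: a listed point, or the origin of a listed thing).
The state is a dict: "t": time; "q": joint angles; "qd": joint speeds; "joint_efforts": joint torques, N m; "tcp_pos": TCP position; "tcp_rot": TCP orientation; "force": force on the tool from outside, world axes, zero at the start; "moment": the same for the moment, N m; "opening": finger opening in m.
Only numpy, scipy, OpenCV 4.12 (cv2) and the standard library are available. Lean on these libraries where they do the work, as an engineer would, in place of code of your own. Each camera call takes 0.05 s, during which the arm holds its last target. There are 200 camera calls.

### The job

The half-moon feed roller from the printer has to be locked so that its gear can be pulled off. With the clamp still open, roll it in its V-blocks until its flat faces straight up, then push the clamp's lever over and fully down until it locks, so that the rubber foot holds the flat level. Leave the tray, the cover and the screwdriver where they are.

Things in the scene. Friction and masses are not known exactly. Their poses are not given: they have to be found in the camera images.
- fixture: Service fixture, fixed: aluminium plate 130 x 225 x 10 mm with two steel V-blocks (16 mm thick, at x = -45 and +45) and a toggle clamp. Origin on the bench under the roller's middle; x along the shaft (away from the robot, within 17 degrees), y from roller to clamp, z up. Plate y = -55 to 170; the clamp's stand takes y = 77 to 162, x = -21 to 21, up to z = 95 mm.
- roller_axis (a point): Fixed point on the roller's axis midway along its tyre, 46 mm above the bench; its axes are the fixture's. The roller's 12 mm steel shaft lies in the V-blocks under keeper straps (tops 55 mm above the bench): it turns but cannot lift out. Grey gear of radius 19 mm on the shaft at x = -83 to -67 mm.
- roller (a joint): Turn of the roller (rad): 0 or any multiple of 2 pi when the flat faces straight up; grows as the top of the roller moves to the fixture's -y (away from the clamp), so at 1.57 the flat faces -y. Starts between 1.0 and 5.3, turns all the way round, stays where it is left; takes about 1.3 N along the rubber's surface.
- roller_flat (a point): Centre of the flat; z axis squarely out of it, x along the shaft. D-shaped roller, x = -30 to 30 mm: black rubber tyre of radius 24 mm with one flat of white plastic, 42 mm wide, 12 mm from the axis. Flat up, its face is 58 mm above the bench; rubber up, the top is at 70 mm. Pressing down on the higher side of a tilted flat turns it level.
- clamp_arm (a joint): Turn of the toggle clamp's arm (rad): 0 at the start, the arm standing up, leaning 6 degrees away from the roller, its end and the foot 160 to 185 mm above the bench at fixture y = 75 to 122 mm; about 1.66 shut, level over the roller. The lever moves it.
- clamp_lever (a joint): Turn of the clamp's lever against its arm (rad): 0 at the start, lever up; 3.064 fully down on its stop, just past centre, where the clamp is locked (it is dead centre at about 3.01). Moving it takes 1 to 3 N at its end, the last bit up to 15 N; it stays where it is left.
- lever_end (a point): End of the lever: black grip 18 mm thick, 90 mm long, in the plane fixture x = 0. Starts at fixture y = 172, z = 244 mm, the grip leaning 25 degrees to +y; its end swings over +y and down in an arc to y = 240, z = 77 mm when locked, the grip then pointing to +y and sloping 15 degrees down, its upper side at z = 97 mm at y = 200 mm.
- clamp_pad: Rubber foot, 18 mm wide, on the spindle at the arm's end, origin at the middle of its face. With the clamp locked on the flat it presses straight down on it, over the shaft's axis, with about 6 N, yielding 2 to 3 mm on its spring.
- parts_tray: Yellow open parts tray 115 x 85 x 22 mm, loose, origin under its centre. To be left alone.
- back_cover: Black device back cover, open shallow shell 150 x 85 x 13 mm, loose, origin under its centre. To be left alone.
- screwdriver: Screwdriver 170 mm long lying on the bench, loose. To be left alone.

How it is judged:
On the way:
1. the roller's flat faces up within 8 degrees while the clamp is still open (angle between roller_flat's own z axis and vertical below 0.14 rad and value of joint clamp_arm below 0.5 rad), for 0.3 s.
At the end, for the whole second after the job is handed in: The flat faces up within 4 degrees, the clamp's lever is fully down (joint above 3.03), the foot presses on the flat with more than 3 N, and the roller is at rest (angle between roller_flat's own z axis and vertical below 0.07 rad and value of joint clamp_lever above 3.03 rad and contact force between clamp_pad and anything else above 3 N and velocity of joint roller between -0.1 and 0.1 rad/s); the robot touches nothing.
It fails at once if the parts tray is shifted by more than 20 mm (distance of parts_tray from where it was at the start of the episode above 0.02 m).
It fails at once if the back cover is shifted by more than 20 mm (distance of back_cover from where it was at the start of the episode above 0.02 m).
It fails at once if the screwdriver is shifted by more than 20 mm (distance of screwdriver from where it was at the start of the episode above 0.02 m).
It also fails if it takes over 67 s, if anything falls off the work surface, if the arm or the gripper's body presses on something with over 40 N, if the wrist force passes 120 N, or if a joint passes its speed limit or range.

## Working session

There is one attempt and no reset: what is moved stays moved. The work goes in short steps, Python scripts to look and compute and a shell command to move; the robot and the scene stay as the last step left them, time stands still between calls to the robot, and variables do not carry over. Pictures are saved under pics/ and viewed, about 8 in all and at most 12, crops included, and the job is handed in when it is done.

```bash
mkdir -p pics; cat > h.py <<'E'
import numpy as np, cv2, json
from bench import robot
from scipy.spatial.transform import Rotation as R
def q2R(q): return R.from_quat([q[1],q[2],q[3],q[0]]).as_matrix()
def cam(name):
    p=robot.camera_params(name); K=np.array(p["mtx"])
    if name=="wrist":
        s=robot.state(); T=np.eye(4); T[:3,:3]=q2R(s["tcp_rot"]); T[:3,3]=s["tcp_pos"]
        M=T@np.array(p["hand_eye"]); return K,M[:3,3],M[:3,:3],p
    a=np.array(p["attitude"]); A=a if a.shape==(3,3) else q2R(a)
    return K,np.array(p["origin"]),A,p
def ray(c,px):
    K,o,A=c[:3]; v=np.linalg.inv(K)@[px[0],px[1],1.]; return o,A@[v[0],-v[1],-v[2]]
def onz(c,px,z):
    o,d=ray(c,px); return o+d*(z-o[2])/d[2]
def proj(c,P):
    K,o,A=c[:3]; v=A.T@(np.array(P)-o); u=K@[v[0],-v[1],-v[2]]; return u[:2]/u[2]
def save(n,im): cv2.imwrite("pics/"+n,im[:,:,::-1])
E
python3 - <<'E'
from h import *
for n in("scene","top"):
    im=robot.snapshot(n); save(n+"0.png",im); c=cam(n); print(n,c[3])
    for q in("roller_axis","roller_flat","lever_end","clamp_pad"):
        print(q,[(np.round(d["pixel"]),round(d["score"],2)) for d in robot.mark_of(n,q)[:2]])
    for q in("fixture","roller","parts_tray","back_cover","screwdriver"):
        print(q,[(np.round(d["bbox"]),round(d["score"],2)) for d in robot.spot_in(n,q)[:2]])
print(robot.state(), robot.tip_reach); print(robot.camera_params("wrist"))
a=cv2.imread("pics/scene0.png");b=cv2.imread("pics/top0.png")
E
```

```text
scene {'mtx': array([[384.61051449,   0.        , 283.61624096],
       [  0.        , 384.61051449, 212.85138286],
       [  0.        ,   0.        ,   1.        ]]), 'origin': array([1.0816939 , 0.14144336, 0.79134352]), 'attitude': array([0.58821387, 0.21215401, 0.25816413, 0.73644172])}
roller_axis [(array([268., 228.]), 0.7)]
roller_flat [(array([260., 231.]), 0.55)]
lever_end [(array([344., 167.]), 0.79), (array([299., 190.]), 0.42)]
clamp_pad [(array([294., 191.]), 0.4)]
fixture [(array([242., 167., 350., 265.]), 0.64)]
roller [(array([254., 196., 276., 258.]), 0.77)]
parts_tray [(array([187., 221., 235., 266.]), 0.7)]
back_cover [(array([357., 195., 405., 252.]), 0.79)]
screwdriver [(array([224., 272., 302., 293.]), 0.65), (array([186., 219., 235., 266.]), 0.33)]
top {'mtx': array([[418.90381002,   0.        , 280.44332491],
       [  0.        , 418.90381002, 209.14369627],
       [  0.        ,   0.        ,   1.        ]]), 'origin': array([0.5453539 , 0.02335565, 0.94958893]), 'attitude': array([-0.70220975, -0.03576043,  0.01997885,  0.71079076])}
roller_axis [(array([3
[... 993 characters left out ...]
.76027951e-01,  1.03342502e-05]), 'force': array([-0.57036534,  0.07942573, -0.02907191]), 'moment': array([0.01739205, 0.07195217, 0.01446773]), 'opening': 0.08552033978186784} 0.014
{'mtx': array([[359.52968282,   0.        , 279.13715192],
       [  0.        , 359.52968282, 207.16819373],
       [  0.        ,   0.        ,   1.        ]]), 'hand_eye': array([[ 1.27775346e-03,  9.59861375e-01,  2.80471939e-01,
         7.14534068e-02],
       [ 9.99997831e-01, -7.65116284e-04, -1.93725305e-03,
         8.28395584e-05],
       [-1.64490073e-03,  2.80473806e-01, -9.59860270e-01,
        -1.28792480e-01],
       [ 0.00000000e+00,  0.00000000e+00,  0.00000000e+00,
         1.00000000e+00]])}
```

```bash
python3 - <<'E'
import cv2,numpy as np
a=cv2.imread("pics/scene0.png")[150:300,180:420];b=cv2.imread("pics/top0.png")[165:345,145:405]
cv2.imwrite("pics/a1.png",cv2.resize(a,(800,500),interpolation=cv2.INTER_CUBIC));cv2.imwrite("pics/b1.png",cv2.resize(b,(780,540),interpolation=cv2.INTER_CUBIC))
E
python3 - <<'E'
from h import *
c=cam("top");s=cam("scene")
ax=onz(c,(308,245),.046);print("axis top",ax,"scene",onz(s,(268,228),.046))
print("lever",onz(c,(217,270),.244),onz(s,(344,167),.244))
def tri(p,q):
    o1,d1=ray(c,p);o2,d2=ray(s,q);t=np.linalg.lstsq(np.c_[d1,-d2],o2-o1,rcond=None)[0];return (o1+d1*t[0]+o2+d2*t[1])/2
print("tri lever",tri((217,270),(344,167)),"axis",tri((308,245),(268,228)),"flat",tri((316,238),(260,231)))
E
```

```text
axis top [ 0.53890837 -0.01515507  0.046     ] scene [ 0.54486099 -0.01044718  0.046     ]
lever [0.50025279 0.14634514 0.244     ] [0.50275748 0.14279396 0.244     ]
tri lever [0.5005042  0.14467032 0.24252265] axis [ 0.53848162 -0.0139513   0.03670719] flat [ 0.55326197 -0.03081536  0.0388357 ]
```

View pics/a1.png

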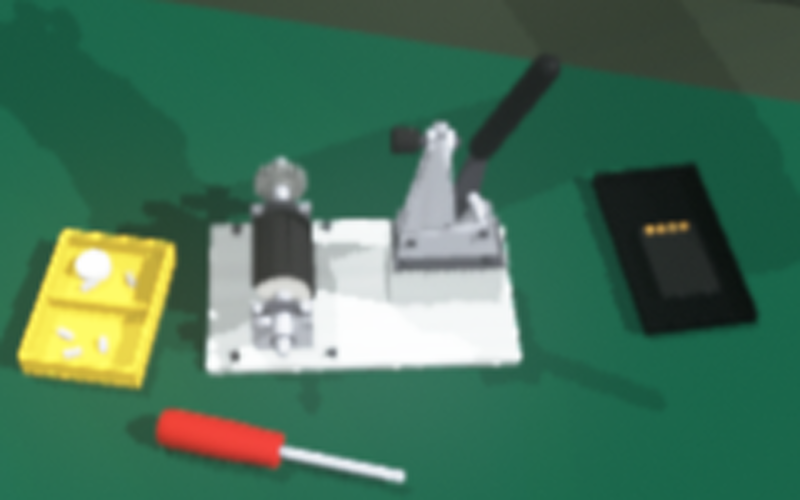

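View pics/b1.png

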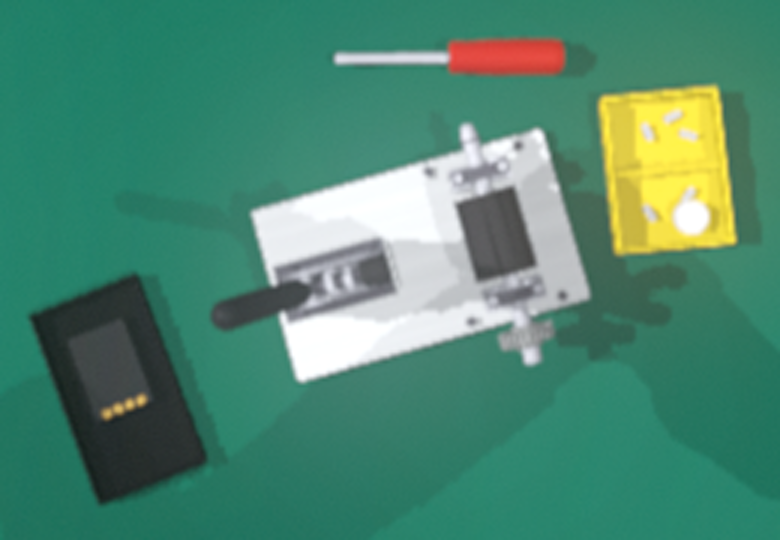

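```bash
python3 -m jog '[[-1,-0.038,0.015,0.0,1],[-1,-0.076,0.03,0.0,2],[-1,-0.114,0.045,0.0,3],[-1,-0.152,0.06,0,4],[-1,-0.19,0.076,0,5],[-1,-0.228,0.091,0.02,6],[-1,-0.266,0.106,0.04,7],[-1,-0.304,0.121,0.06,8],[-1,-0.342,0.136,0.08,9],[-1,-0.38,0.152,0.1,10],[-1,-0.42,0.167,0.11,11],[-1,-0.457,0.182,0.115,11]]'
python3 -m jog '[[-1,0,0,0,0],[-1,0,0,0,0]]'
python3 - <<'E'
from h import *
c=cam("wrist");im=robot.snapshot("wrist");save("w1.png",im)
for q in("roller_axis","roller_flat","clamp_pad"): print(q,[(np.round(d["pixel"]),round(d["score"],2)) for d in robot.mark_of("wrist",q)[:2]])
d=robot.mark_of("wrist","roller_axis")
if d: print(onz(c,d[0]["pixel"],.046))
d=robot.mark_of("wrist","roller_flat")
if d: print([onz(c,d[0]["pixel"],z) for z in(.035,.046,.055)])
E
```

```text
t: 2.0
tcp_pos: [0.557, -0.1514, 0.1322]
tcp_rot: [-0.001, -0.123, 0.992, 0.0]
force: [1.4, -1.4, 0.5]
opening: -0.0001
t: 2.17
tcp_pos: [0.5576, -0.1514, 0.1328]
tcp_rot: [-0.001, -0.125, 0.992, 0.0]
force: [-0.0, -0.2, -0.2]
opening: 0.0001
roller_axis [(array([480., 251.]), 0.89)]
roller_flat [(array([460., 251.]), 0.96)]
clamp_pad []
[ 0.54516426 -0.01952158  0.046     ]
[array([ 0.55185335, -0.02529877,  0.035     ]), array([ 0.54878482, -0.03227435,  0.046     ]), array([ 0.54627421, -0.03798165,  0.055     ])]
```

View pics/w1.png

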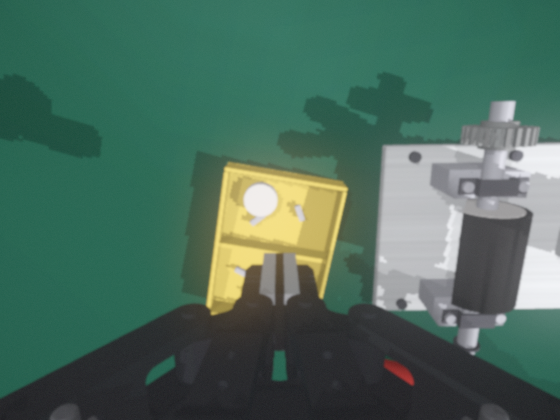

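```bash
python3 - <<'E'
from h import *
c=cam("wrist");im=cv2.imread("pics/w1.png")[90:360,400:560];cv2.imwrite("pics/w1c.png",cv2.resize(im,None,fx=2.2*1,fy=2.2,interpolation=cv2.INTER_CUBIC))
A=onz(c,(384,146),.01);B=onz(c,(374,308.5),.01);print(A,B,np.linalg.norm(A-B))
x=(B-A)[:2];x/=np.linalg.norm(x);y=np.array([-x[1],x[0]]);print("yaw",np.degrees(np.arctan2(x[1],x[0])),"origin",(A+B)[:2]/2+.055*y)
# top view: plate corners
t=cam("top");
P=[onz(t,(145+u/3,165+v/3),.01)[:2] for u,v in((252,212),(543,129),(590,297),(302,381))]
print([np.linalg.norm(P[i]-P[(i+1)%4]) for i in range(4)])
x2=(P[1]+P[0]-P[2]-P[3]);x2/=np.linalg.norm(x2);y2=np.array([-x2[1],x2[0]]);print(np.degrees(np.arctan2(x2[1],x2[0])),sum(P)/4-.0575*y2)
print(robot.state()["tcp_pos"])
E
```

```text
[ 0.49771751 -0.09262368  0.01      ] [ 0.62227519 -0.05860061  0.01      ] 0.12912082033527056
yaw 15.277719063371546 origin [ 0.54550396 -0.02255584]
[np.float64(0.2265030497344019), np.float64(0.1292597226086289), np.float64(0.22201275538431495), np.float64(0.13059375085712197)]
15.435907529845906 [ 0.54392943 -0.02185005]
[ 0.55644739 -0.15399949  0.1345394 ]
```

View pics/w1c.png

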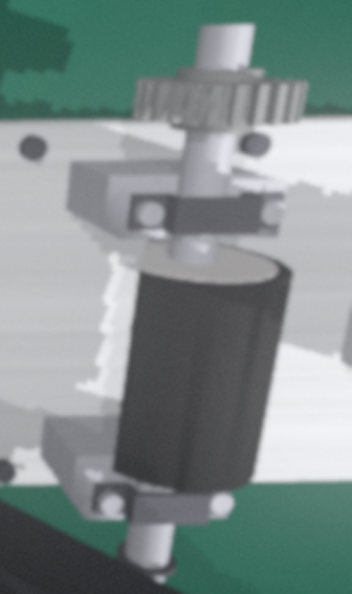

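```bash
python3 -m jog '[[-1,-0.007,0.038,0,0],[-1,-0.014,0.076,0,-1],[-1,-0.021,0.115,0.01,-1],[-1,-0.021,0.115,0.03,-1],[-1,-0.021,0.115,0.036,-1],[-1,-0.021,0.115,0.036,-1]]'
cat >> h.py <<'E'
O=np.array([.5447,-.0222]);yw=np.radians(15.3);F=np.array([[np.cos(yw),np.sin(yw)],[-np.sin(yw),np.cos(yw)]])
def fx(p): return np.r_[F@(np.array(p[:2])-O),p[2]]
def rep():
    s=robot.state();Rt=q2R(s["tcp_rot"]);print("t",round(s["t"],2),"fix TCP mm",np.round(fx(s["tcp_pos"])*1000,1),"toolx deg",np.round(np.degrees(np.arctan2(Rt[1,0],Rt[0,0]))-15.3,1),"F",np.round(s["force"],1),"q",np.round(s["q"],2))
E
python3 -c "
from h import *
rep()"
```

```text
t: 2.97
tcp_pos: [0.5477, -0.037, 0.0966]
tcp_rot: [-0.002, -0.132, 0.991, -0.0]
force: [-1.1, 0.3, -0.1]
opening: -0.0001
t 2.97 fix TCP mm [ -1.1 -15.1  96.6] toolx deg -180.2 F [-1.1  0.3 -0.1] q [ 0.22  0.35 -0.16 -0.   -1.07 -1.52]
```

```bash
python3 -m jog '[[-1,0,0,0.008,0],[-1,0,0,0.011,0],[-1,0,0,0.013,0],[-1,0,0,0.014,0],[-1,0,0,0.014,0]]'
python3 -c "
from h import *
rep()"
```

```text
t: 3.38
tcp_pos: [0.5492, -0.037, 0.0839]
tcp_rot: [0.0, -0.131, 0.991, -0.0]
force: [0.6, -0.2, -0.3]
opening: -0.0001
t 3.38 fix TCP mm [  0.5 -15.4  83.9] toolx deg -180.2 F [ 0.6 -0.2 -0.3] q [ 0.22  0.36 -0.17  0.   -1.04 -1.52]
```

```bash
python3 -m jog '[[-1,0,0.003,0,0],[-1,0,0.006,0,0],[-1,0,0.01,0,0],[-1,0,0.014,0,0]]'; python3 -m jog '[[-1,0,0.004,0,0],[-1,0,0.008,0,0],[-1,0,0.012,0,0],[-1,0,0.016,0,0]]'
python3 - <<'E'
from h import *
rep();im=robot.snapshot("wrist");save("w2.png",im)
E
```

```text
t: 3.72
tcp_pos: [0.5455, -0.0225, 0.0842]
tcp_rot: [0.0, -0.132, 0.991, -0.0]
force: [-0.9, -0.8, 0.9]
opening: -0.0002
t: 4.05
tcp_pos: [0.5411, -0.0069, 0.0838]
tcp_rot: [-0.0, -0.132, 0.991, 0.0]
force: [-0.9, 0.2, 1.0]
opening: 0.0003
t 4.05 fix TCP mm [ 0.6 15.7 83.8] toolx deg -180.2 F [-0.9  0.2  1. ] q [ 0.28  0.34 -0.2  -0.   -1.03 -1.58]
```

View pics/w2.png

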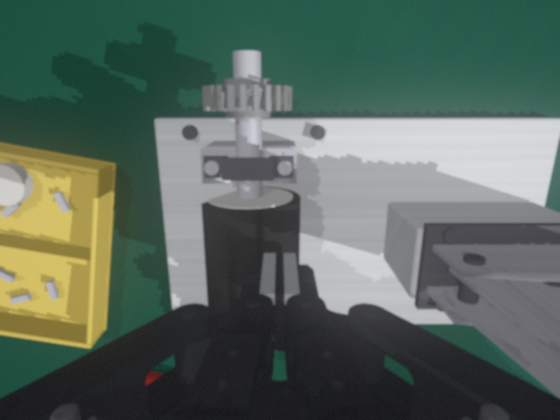

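```bash
python3 -m jog '[[-1,0,0,-0.012,0],[-1,0,-0.02,-0.012,0],[-1,0,-0.03,-0.01,0],[-1,0,-0.03,0,0],[-1,0,-0.03,0.003,0],[-1,0,-0.024,0.003,0],[-1,0,-0.018,0.003,0],[-1,0,-0.014,0.003,0]]'; python3 -m jog '[[-1,0,0.004,0,0],[-1,0,0.008,0,0],[-1,0,0.011,0,0]]'
python3 - <<'E'
from h import *
rep()
c=cam("wrist");robot.snapshot("wrist")
d=robot.mark_of("wrist","roller_flat");print(d[:1])
if d: print([fx(onz(c,d[0]["pixel"],z))*1000 for z in(.035,.046,.055)])
E
```

```text
t: 4.77
tcp_pos: [0.5456, -0.0223, 0.0837]
tcp_rot: [0.001, -0.132, 0.991, -0.002]
force: [-6.1, -2.4, 23.0]
opening: 0.0002
t: 5.02
tcp_pos: [0.5426, -0.0105, 0.0832]
tcp_rot: [0.001, -0.132, 0.991, -0.001]
force: [-4.7, 0.2, 15.7]
opening: 0.0001
t 5.02 fix TCP mm [ 1.  11.9 83.2] toolx deg -180.1 F [-4.7  0.2 15.7] q [ 0.27  0.34 -0.2   0.   -1.03 -1.58]
[{'pixel': [237.1, 257.4], 'score': 0.89}]
[array([  9.31185513, -10.30395215,  35.        ]), array([ 4.33631861, -8.8995626 , 46.        ]), array([ 0.2654251, -7.7505166, 55.       ])]
```

```bash
python3 -m jog '[[-1,0,0,-0.012,0],[-1,0,-0.026,-0.02,0],[-1,0,-0.06,-0.02,0],[-1,0,-0.095,-0.02,0],[-1,0,-0.095,-0.02,0]]'
python3 - <<'E'
from h import *
rep()
c=cam("wrist");im=robot.snapshot("wrist")
d=robot.mark_of("wrist","roller_flat");print(d[:1])
if d: print([fx(onz(c,d[0]["pixel"],z))*1000 for z in(.035,.046,.055)])
p=proj(c,np.r_[O+F.T@[0,0],.046]).astype(int);print(p)
cr=im[max(0,p[1]-110):p[1]+110,max(0,p[0]-80):p[0]+80]
save("w3.png",cv2.resize(cr,None,fx=2.5,fy=2.5,interpolation=cv2.INTER_CUBIC))
E
```

```text
t: 5.53
tcp_pos: [0.567, -0.106, 0.0997]
tcp_rot: [-0.001, -0.13, 0.992, -0.0]
force: [-0.5, 0.3, 0.2]
opening: -0.0
t 5.53 fix TCP mm [ -0.6 -86.7  99.7] toolx deg -180.4 F [-0.5  0.3  0.2] q [ 0.09  0.39 -0.08  0.   -1.1  -1.4 ]
[]
[438 239]
```

View pics/w3.png

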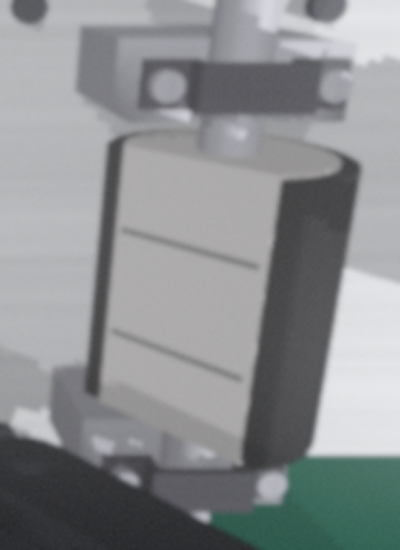

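```bash
python3 - <<'E'
from h import *
from scipy.optimize import least_squares
c=cam("wrist")
px=np.array([(408,186),(470.4,201),(397,286),(455,315)])
def pts(a,dx,dy):
    out=[]
    for x in(-.03,.03):
        for s in(-1,1):  # s=-1: lower/left edge
            n=np.array([-np.sin(a),np.cos(a)]);t=np.array([np.cos(a),np.sin(a)])
            yz=.012*n+s*.0208*t
            w=O+F.T@[x+dx,yz[0]+dy];out.append(proj(c,[w[0],w[1],.046+yz[1]]))
    return np.array(out)
for a0 in(.5,1,1.5):
    r=least_squares(lambda v:(pts(*v)-px).ravel(),[a0,0,0]);print(r.x,r.cost,np.round(r.fun,1))
E
```

```text
[1.15590377 0.00255711 0.00799698] 16.911514425819682 [-1.4 -1.1  1.3  1.9  0.3 -4.3 -0.5  2.5]
[1.1559031  0.0025571  0.00799697] 16.91151442568406 [-1.4 -1.1  1.3  1.9  0.3 -4.3 -0.5  2.5]
[1.15590385 0.00255711 0.00799698] 16.91151442595447 [-1.4 -1.1  1.3  1.9  0.3 -4.3 -0.5  2.5]
```

```bash
python3 -m jog '[[-1,0,0.04,0,0],[-1,0,0.079,0,0],[-1,0,0.079,0.012,0],[-1,0,0.079,0.017,0],[-1,0,0.083,0.0175,0],[-1,0,0.087,0.018,0],[-1,0,0.091,0.0185,0],[-1,0,0.095,0.0205,0],[-1,0,0.099,0.0235,0],[-1,0,0.099,0.025,0]]'
python3 - <<'E'
from h import *
rep()
E
python3 -m jog '[[-1,0,0,-0.02,0],[-0.48,0,-0.016,-0.024,0],[-0.48,0,-0.016,-0.024,0],[-0.48,0,-0.016,-0.024,0]]'
python3 - <<'E'
from h import *
rep();print(robot.state()["opening"])
c=cam("wrist");im=robot.snapshot("wrist");save("w4.png",im)
E
```

```text
t: 6.47
tcp_pos: [0.5408, -0.0056, 0.0754]
tcp_rot: [-0.0, -0.132, 0.991, 0.0]
force: [-0.4, 1.9, 3.3]
opening: -0.0
t 6.47 fix TCP mm [ 0.6 17.  75.4] toolx deg -180.2 F [-0.4  1.9  3.3] q [ 0.28  0.35 -0.21 -0.   -1.01 -1.58]
t: 6.8
tcp_pos: [0.5451, -0.0222, 0.0994]
tcp_rot: [-0.0, -0.131, 0.991, 0.0]
force: [-0.1, 0.1, -0.2]
opening: 0.0227
t 6.8 fix TCP mm [ 0.4 -0.1 99.4] toolx deg -180.2 F [-0.1  0.1 -0.2] q [ 0.25  0.34 -0.16 -0.   -1.07 -1.55]
0.02267883918713416
```

View pics/w4.png

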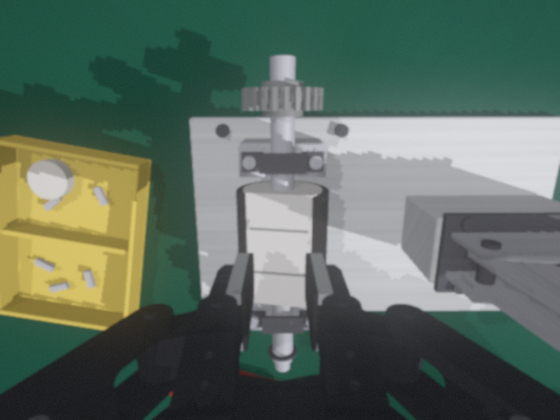

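```bash
python3 -m jog '[[-0.48,0,0,0.012,0],[-0.48,0,0,0.021,0],[-0.48,0,0,0.025,0],[-0.48,0,0,0.027,0],[-0.48,0,0,0.029,0],[-0.48,0,0,0.03,0],[-0.48,0,0,0.03,0]]'
python3 -c "
from h import *
rep()"
```

```text
t: 7.43
tcp_pos: [0.5443, -0.0216, 0.0719]
tcp_rot: [-0.0, -0.132, 0.991, 0.0]
force: [-9.6, 3.4, 19.1]
opening: 0.0223
t 7.43 fix TCP mm [-0.2  0.7 71.9] toolx deg -180.1 F [-9.6  3.4 19.1] q [ 0.25  0.36 -0.2  -0.   -1.01 -1.55]
```

```bash
python3 -m jog '[[-0.48,0,0,-0.01,0],[-0.48,0,0,-0.04,0],[-1,0,-0.02,-0.07,0],[-1,0,-0.05,-0.08,0],[-1,0,-0.05,-0.08,0],[-1,0,-0.05,-0.08,0]]'
python3 - <<'E'
from h import *
rep()
c=cam("wrist");im=robot.snapshot("wrist")
p=proj(c,np.r_[O,.058]).astype(int);print(p)
cr=im[p[1]-60:p[1]+60,p[0]-60:p[0]+60];save("w5.png",cv2.resize(cr,None,fx=5,fy=5,interpolation=cv2.INTER_CUBIC))
# expected edges of flat (+-20.8,z58) and rubber silhouettes at x'=-20 and 10
for x in(-.02,.01):
    for a in(-.14,0,.14):
        e=[]
        for s in(-1,1):
            n=np.array([-np.sin(a),np.cos(a)]);t=np.array([np.cos(a),np.sin(a)]);yz=.012*n+s*.0208*t
            w=O+F.T@[x,yz[0]];e.append(proj(c,[*w,.046+yz[1]]))
        print(x,a,np.round((np.array(e)-p+60)*5))
E
```

```text
t: 7.93
tcp_pos: [0.5588, -0.0712, 0.1506]
tcp_rot: [0.001, -0.131, 0.991, -0.0]
force: [-0.6, 0.2, -0.8]
opening: 0.0001
t 7.93 fix TCP mm [  0.7 -51.  150.6] toolx deg -180.3 F [-0.6  0.2 -0.8] q [ 0.15  0.33 -0.04  0.   -1.2  -1.46]
[357 215]
-0.02 -0.14 [[163. 158.]
 [480. 147.]]
-0.02 0 [[145. 154.]
 [475. 152.]]
-0.02 0.14 [[131. 148.]
 [467. 157.]]
0.01 -0.14 [[155. 385.]
 [460. 368.]]
0.01 0 [[138. 377.]
 [456. 376.]]
0.01 0.14 [[124. 370.]
 [448. 384.]]
```

View pics/w5.png

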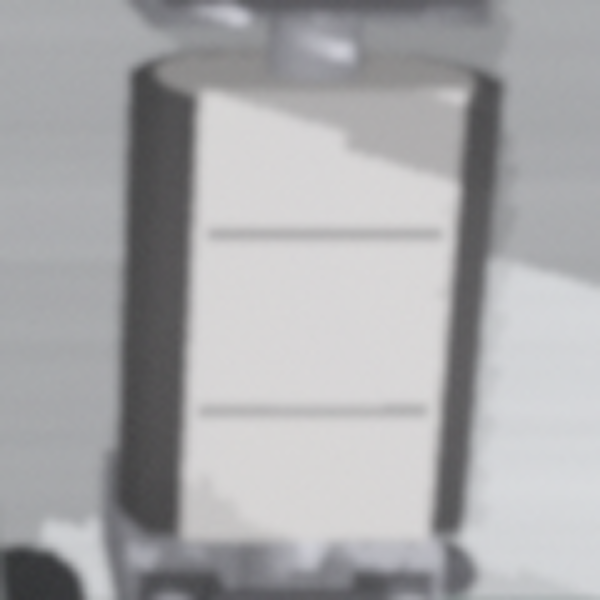

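```bash
python3 -m jog '[[-1,0,0,-0.04,0],[-1,0,0,-0.08,0],[-1,0,0.02,-0.086,0],[-1,0,0.055,-0.086,0],[-1,0,0.09,-0.086,0],[-1,0,0.125,-0.086,0],[-1,0,0.16,-0.086,0],[-1,0,0.178,-0.086,0],[-1,0,0.178,-0.086,0],[-1,0,0.178,-0.086,0]]'
python3 - <<'E'
from h import *
rep()
c=cam("scene");im=robot.snapshot("scene");save("s2.png",cv2.resize(im[90:290,200:420],None,fx=2.7,fy=2.7,interpolation=cv2.INTER_CUBIC))
E
```

```text
t: 8.82
tcp_pos: [0.5108, 0.103, 0.2351]
tcp_rot: [-0.001, -0.133, 0.991, -0.0]
force: [0.1, -0.0, -0.3]
opening: -0.0
t 8.82 fix TCP mm [  0.4 129.7 235.1] toolx deg -180.0 F [ 0.1 -0.  -0.3] q [ 0.5   0.2   0.01 -0.   -1.38 -1.8 ]
```

View pics/s2.png

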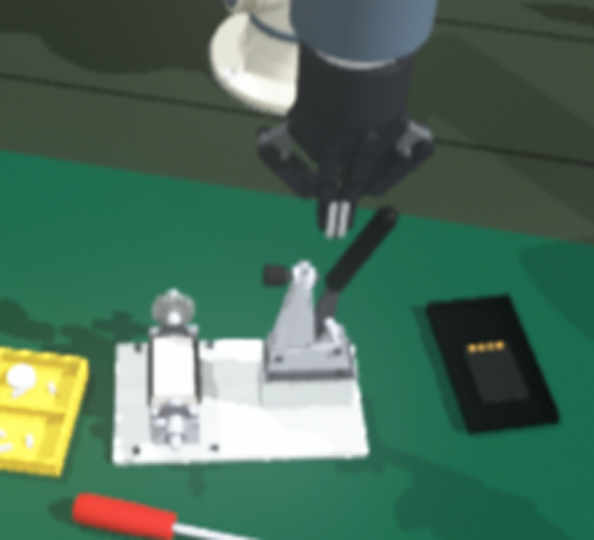

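```bash
python3 -m jog '[[-1,0,0.008,0,0],[-1,0,0.014,0,0],[-1,0,0.02,0.001,0],[-1,0,0.026,0.004,0],[-1,0,0.031,0.008,0],[-1,0,0.037,0.012,0],[-1,0,0.042,0.016,0],[-1,0,0.047,0.02,0]]'
python3 - <<'E'
from h import *
rep()
c=cam("scene");s=cam("top");robot.snapshot("scene");robot.snapshot("top")
a=robot.mark_of("scene","lever_end");b=robot.mark_of("top","lever_end");print(a[:1],b[:1])
if a and b:
    o1,d1=ray(c,a[0]["pixel"]);o2,d2=ray(s,b[0]["pixel"]);t=np.linalg.lstsq(np.c_[d1,-d2],o2-o1,rcond=None)[0];print(fx((o1+d1*t[0]+o2+d2*t[1])/2)*1000)
E
```

```text
t: 9.53
tcp_pos: [0.4996, 0.1475, 0.2158]
tcp_rot: [0.0, -0.132, 0.991, 0.0]
force: [0.4, -1.1, 5.4]
opening: 0.0003
t 9.53 fix TCP mm [  1.3 175.6 215.8] toolx deg -180.2 F [ 0.4 -1.1  5.4] q [ 0.59  0.21 -0.03  0.   -1.33 -1.89]
[{'pixel': [362.1, 173.6], 'score': 0.93}] []
```

```bash
python3 -m jog '[[-1,0,0.005,0.006,0],[-1,0,0.01,0.012,0],[-1,0,0.015,0.019,0],[-1,0,0.019,0.026,0],[-1,0,0.023,0.033,0],[-1,0,0.025,0.04,0],[-1,0,0.028,0.047,0],[-1,0,0.03,0.054,0]]'
cat >> h.py <<'E'
def inplane(c,px): # intersection with fixture plane x'=0
    o,d=ray(c,px);n=np.array([np.cos(yw),np.sin(yw),0]);t=n@(np.r_[O,0]-o)/(n@d);return fx(o+d*t)*1000
E
python3 - <<'E'
from h import *
rep()
c=cam("scene");robot.snapshot("scene")
print(inplane(c,(362.1,173.6)))
a=robot.mark_of("scene","lever_end");print(a[:1],[inplane(c,d["pixel"]) for d in a[:2]])
E
```

```text
t: 10.4
tcp_pos: [0.4913, 0.1762, 0.1609]
tcp_rot: [-0.0, -0.132, 0.991, 0.0]
force: [1.4, -1.7, 1.1]
opening: -0.0001
t 10.4 fix TCP mm [  0.9 205.5 160.9] toolx deg -180.2 F [ 1.4 -1.7  1.1] q [ 0.64  0.24 -0.13 -0.   -1.2  -1.95]
[-4.22510539e-15  2.11850407e+02  2.20377407e+02]
[{'pixel': [371.2, 200.4], 'score': 0.95}] [array([-5.15609712e-14,  2.47367700e+02,  1.33270507e+02])]
```

```bash
python3 -m jog '[[-1,0,0.002,0.007,0],[-1,0,0.003,0.014,0],[-1,0,0.004,0.021,0],[-1,0,0.004,0.028,0],[-1,0,0.004,0.034,0],[-1,0,0.004,0.04,0],[-1,0,0.004,0.046,0]]'
python3 -m jog '[[-1,0,0,0.003,0],[-1,0,0,0.006,0],[-1,0,0,0.008,0],[-1,0,0,0.01,0],[-1,0,0,0.011,0]]'
python3 - <<'E'
from h import *
rep()
c=cam("scene");im=robot.snapshot("scene")
a=robot.mark_of("scene","lever_end");print(a[:1],[inplane(c,d["pixel"]) for d in a[:2]])
E
```

```text
t: 11.08
tcp_pos: [0.4905, 0.1799, 0.1152]
tcp_rot: [-0.0, -0.132, 0.991, 0.0]
force: [0.4, -0.1, -0.0]
opening: -0.0
t: 11.5
tcp_pos: [0.4907, 0.1796, 0.1054]
tcp_rot: [0.0, -0.132, 0.991, -0.0]
force: [-3.1, -1.4, 7.5]
opening: -0.0001
t 11.5 fix TCP mm [  1.2 208.9 105.4] toolx deg -180.1 F [-3.1 -1.4  7.5] q [ 0.65  0.29 -0.22  0.   -1.07 -1.96]
[{'pixel': [363.2, 218.8], 'score': 0.69}] [array([3.99073798e-15, 2.40551472e+02, 6.60641448e+01])]
```

```bash
python3 - <<'E'
from h import *
rep()
im=robot.snapshot("scene");a=im[150:270,230:400]
w=robot.snapshot("wrist")
save("s3.png",np.hstack([cv2.resize(a,(560,420),interpolation=cv2.INTER_CUBIC)[:, :],cv2.resize(w[:, 0:420],(240,240))[:].repeat(1,0) if 0 else np.vstack([cv2.resize(w,(240,180)),np.zeros((240,240,3),np.uint8)])]))
E
```

```text
t 11.6 fix TCP mm [  1.1 208.8 105.6] toolx deg -180.1 F [-3.2 -0.5  6.1] q [ 0.65  0.29 -0.22  0.   -1.07 -1.96]
```

View pics/s3.png

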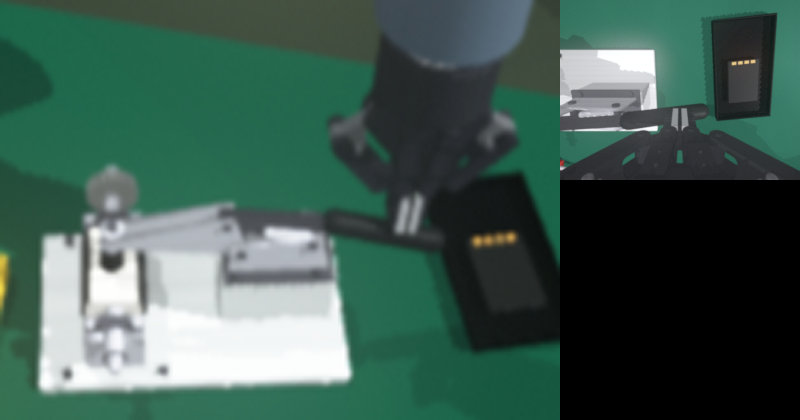

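```bash
python3 -m jog '[[-1,0,0,0.001,0],[-1,0,0,0.002,0],[-1,0,0,0.003,0],[-1,0,0,0.003,0]]'
python3 -c "
from h import *
rep()"
```

```text
t: 12.03
tcp_pos: [0.4908, 0.1795, 0.1032]
tcp_rot: [0.0, -0.132, 0.991, -0.0]
force: [-4.3, -1.4, 9.5]
opening: 0.0001
t 12.03 fix TCP mm [  1.2 208.8 103.2] toolx deg -180.1 F [-4.3 -1.4  9.5] q [ 0.65  0.29 -0.22  0.   -1.06 -1.96]
```

```bash
python3 -m jog '[[-1,0,0,0.001,0],[-1,0,0,0.002,0],[-1,0,0,0.003,0],[-1,0,0,0.004,0],[-1,0,0,0.004,0]]'
python3 - <<'E'
from h import *
rep()
im=robot.snapshot("scene")
for q in("lever_end","clamp_pad"): a=robot.mark_of("scene",q);print(q,[(d["pixel"],d["score"],inplane(cam("scene"),d["pixel"])) for d in a[:2]])
w=robot.snapshot("wrist");save("w6.png",w)
E
```

```text
t: 12.45
tcp_pos: [0.4909, 0.1794, 0.0997]
tcp_rot: [0.001, -0.132, 0.991, -0.0]
force: [-5.4, -2.6, 13.3]
opening: 0.0003
t 12.45 fix TCP mm [  1.3 208.7  99.7] toolx deg -180.1 F [-5.4 -2.6 13.3] q [ 0.65  0.29 -0.23  0.   -1.05 -1.96]
lever_end [([360.6, 222.8], 0.62, array([-1.09737781e-13,  2.36828164e+02,  5.04934943e+01]))]
clamp_pad [([263.2, 223.5], 0.44, array([8.72473775e-15, 2.08452014e-01, 6.02169028e+01]))]
```

View pics/w6.png

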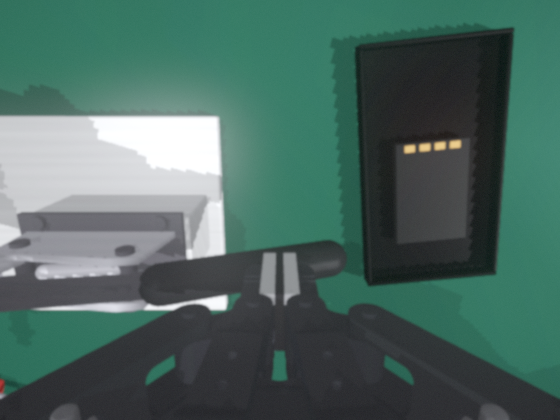

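```bash
python3 -m jog '[[-1,0,0,-0.01,0],[-1,0,0,-0.03,0],[-1,0,-0.03,-0.06,0],[-1,0,-0.06,-0.09,0],[-1,0,-0.06,-0.12,0],[-1,0,-0.06,-0.12,0]]'
python3 - <<'E'
from h import *
rep()
c=cam("scene");t=cam("top")
im=robot.snapshot("scene");m2=robot.snapshot("top")
for n,cc in(("scene",c),("top",t)):
  for q in("lever_end","clamp_pad","roller_flat"): a=robot.mark_of(n,q);print(n,q,[(d["pixel"],round(d["score"],2),np.round(inplane(cc,d["pixel"]),1)) for d in a[:2]])
for P in((0,240,77),(0,215,84),(0,0,58),(0,237,66)):
  P=np.array(P)/1e3;w=np.r_[O+F.T@P[:2],P[2]];print(P,np.round(proj(c,w),1),np.round(proj(t,w),1))
A=cv2.resize(im[195:250,240:380],(800,314),interpolation=cv2.INTER_CUBIC);B=cv2.resize(m2[195:310,165:345],(438,280),interpolation=cv2.INTER_CUBIC)
save("f.png",np.vstack([A,np.hstack([B,np.zeros((280,362,3),np.uint8)])]))
E
```

```text
t: 13.15
tcp_pos: [0.5098, 0.1212, 0.2248]
tcp_rot: [0.006, -0.131, 0.991, 0.001]
force: [0.5, 0.8, 0.7]
opening: 0.0001
t 13.15 fix TCP mm [  4.1 147.6 224.8] toolx deg -180.3 F [0.5 0.8 0.7] q [ 0.53  0.2  -0.01  0.   -1.34 -1.84]
scene lever_end [([364.4, 217.9], 0.79, array([  0. , 242.9,  69.4]))]
scene clamp_pad [([263.4, 224.6], 0.62, array([ 0. ,  0.5, 55.9]))]
scene roller_flat [([263.5, 225.1], 0.67, array([-0. ,  0.7, 53.9])), ([210.4, 245.7], 0.36, array([  -0. , -137.3,  -25.7]))]
top lever_end []
top clamp_pad []
top roller_flat [([310.1, 243.2], 0.62, array([ -0. ,   6.6, 128.2]))]
[0.    0.24  0.077] [363.7 216. ] [200.7 274.2]
[0.    0.215 0.084] [353.8 214.5] [211.7 271.1]
[0.    0.    0.058] [263.1 224.1] [311.5 242.3]
[0.    0.237 0.066] [361.7 218.9] [203.2 273.4]
```

View pics/f.png

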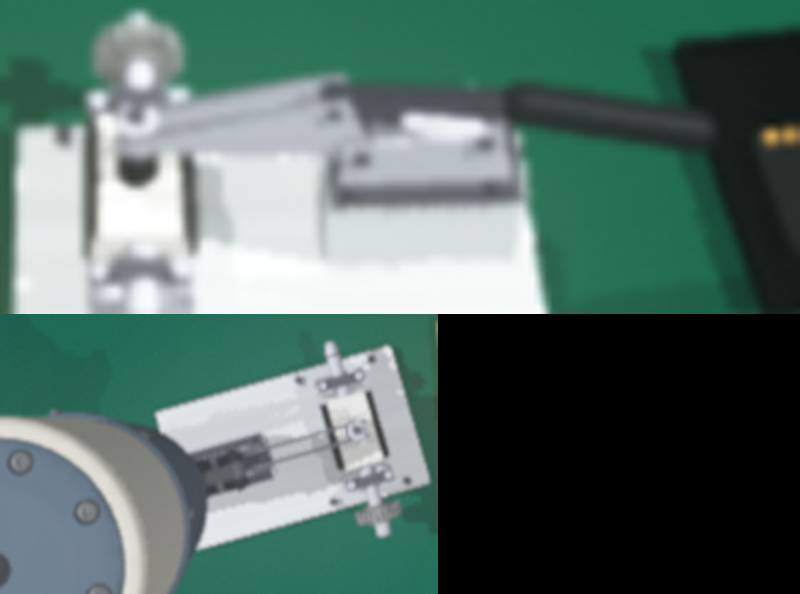

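```bash
python3 -c "
from h import *
rep();robot.close_job();rep()"
```

```text
t 13.55 fix TCP mm [  0.6 149.3 216.9] toolx deg -180.1 F [-0.4  0.  -0. ] q [ 0.54  0.21 -0.03 -0.   -1.34 -1.84]
the job is handed in; nothing more can be done
the job is handed in; nothing more can be done
```

The roller is clamped with its flat up, the lever reads as locked, and I handed the job in at about 13.6 s. No verdict is reported.

**What I did:** I rolled the roller with the closed fingertips, sweeping over the top of the rubber towards the clamp. I then pressed both spread fingertips on the flat at about 19 N to level it while the clamp was still open. After that I pushed the lever over and down onto its stop, up to about 13 N, and lifted clear.

**Last checks:**
- **Flat:** about 0.02 rad from level in the wrist picture before clamping. In the final picture it sits evenly between its black margins, with the foot on it over the shaft's axis.
- **Lever end:** found at fixture y = 243, z = 69 mm, against the stated 240, 77 mm when locked. That is within about 2 pixels, and on the low side.
- **Robot:** touching nothing, with the wrist force at about 0.
- **Tray, cover and screwdriver:** the tool never came near them. I did not measure their positions again at the end.

**Checks that disagreed or were not made:**
- While I pressed the lever, the fingertips went about 10 mm below the stated locked height of the grip. The lever end came back up to about the stated position on release, so I read this as a yielding stop.
- The foot's force and the lever's joint value could not be measured directly.

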